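Clamp the bench fan's post with its U-bolt

TASK

The large U-bolt lies askew on the base plate of the fan mount: square it up and push it along the plate so that its legs pass one on each side of the post and both go through the two holes of the clamp block, fully home with its cross-bar up against the post. Then turn the T-bar of the socket extension clockwise as far as it goes to lock the legs, and let go. Do not knock the other things on the bench about.

Things in the scene. Friction and masses are not known exactly. Their poses are not given: they have to be found in the camera images.
- mount: fixed fan mount on the bench. Origin on the bench surface, under the axis of its short upright post; x points from the post to the clamp block, y left of that, z up. Dark steel base plate: x -170 to +80, y -75 to +75, top at z 10. Aluminium clamp block: x 26 to 62, y -50 to 50, top at z 60, with a vertical bore (21 dia, x 44, y 0) for the socket extension.
- post (a point): centre of the top of the upright aluminium post: 36 dia, standing on the plate, top 58 above the bench, black plug in its end; axes as the mount's
- hole_left (a point): one of two straight holes through the clamp block along mount x, 14 wide and 14 high (z 10 to 24, the plate is its floor), axis at mount y +27. The point is on the block's face towards the post, 15 above the bench (mount x 26); axes as the mount's
- hole_right (a point): the same for the hole at mount y -27
- crown (a point): middle of the cross-bar of the loose steel U-bolt, on the rod's centre line. x points along the legs to their tips, z up. Square U of 10 dia rod: legs 54 apart centre to centre (64 over the outside, 44 inside), round tips 95 from the cross-bar's centre line. When home the cross-bar touches the post: this point is then at mount x -23, y 0, z 15 and the tips stand out 10 behind the block.
- ubolt: the same U-bolt, origin under the crown point, at the rod's underside. About 0.15 kg. It starts flat on the base plate (rod centre 5 above the plate, 15 above the bench), on the side of the post away from the block, legs pointing roughly to the block but up to 0.3 rad askew and 12 off line; it slides freely on the plate.
- tip_left (a point): end of the U-bolt's leg at its y +27, on the rod's centre line; axes as the U-bolt's
- tip_right (a point): the same for the leg at y -27
- tbar (a point): middle of the T-bar of the socket extension standing in the bore on the lock nut: a level round steel bar, 12 dia, 110 long over its round ends, along this point's y, its centre 116 above the bench. The shaft below is upright, 10 dia, with a 16 dia hub from 103 to 117 above the bench. It turns about the vertical through this point and cannot be lifted out.
- key (a joint): angle of the socket extension, rad: 0 when the T-bar lies along the mount's y, growing as it is turned clockwise seen from above (the end at mount +y moves towards +x). Starts at 0 to 0.3, stops hard at 1.45; stiff, 0.2 N m to turn, and stays where it is left.
- spool: bystander, loose: the solder spool (52 dia x 46 tall); origin at the underside's centre.
- nozzle: bystander, loose: the stepped brass hot-air nozzle (38 dia x 68 tall); origin at the underside's centre.
- tweezers: bystander, loose: the steel tweezers (110 long, 9 high, along its x); origin at the underside's centre.
- small_ubolt: bystander, loose: a smaller U-bolt, not the one to fit (rod 6 dia, legs 34 apart and 60 long, along its x); its origin is at the middle of its bend, on the bench.
Not all that is in view belongs to the job. What is shaped like the ubolt but brown, turquoise or yellow is not meant.

How it is judged:
By the outcome, as a careful person would: the job done as asked, in the order asked, and still so for the second after the job is handed in, with the robot touching nothing.
It also fails if it takes over 58 s, if anything falls off the work surface, if the arm or the gripper's body presses on something with over 40 N, if the wrist force passes 120 N, or if a joint passes its speed limit or range.

ROBOT

A 6-joint arm with a two-finger parallel gripper is mounted at the origin on the work surface. World frame = base frame: x ahead of the robot, y to its left, z up, the work surface at z = 0. Lengths are in m, angles in degrees, forces in N, time in s.
With the tool pointing down it reaches from about 0.35 to 0.875 m from the base axis. Payload 4.2 kg.
Tool frame: the origin (TCP) lies on the centre line of the jaws, within the pads' length; the fingertips stand 11 mm ahead of it and the grasp point (between the pads) lies 8 mm behind it; z points along the fingers, y is the line along which they close (so a half turn about z gives the same grasp; the last joint's range is limited). The gripper opens to 87 mm and grips with 3 to 60 N. Pads are 19 mm wide; open, the fingers measure 117 mm over their backs; the gripper's body (75 mm by 190 mm) begins 51 mm behind the grasp point.
Start: joints at [-52.162, 22.042, 0.453, 0, -68.411, -14.817], TCP at [0.244, -0.575, 0.234] pointing down, gripper open.
Joint ranges: [-179.83, 179.83], [-69.29, 118.12], [-61.27, 80.66], [-181.25, 117.63], [-171.15, -9.14], [-177.46, 177.46]. Speed limits (degrees/s): [159.86, 159.86, 180, 180, 180, 180].

INTERFACE

Orientations are given as a 3x3 rotation matrix whose columns are the frame's x, y, z axes.
In Python, from station import r gives the robot as it stands.
- The arm moves only by the tool servo_tool, never from a script. Its argument "commands" is a list that holds one entry, the list of rows, each a list of 7 numbers: the closure, from 0 (fully open) to 1 (shut), then the shift along the tool's x, y, z in mm, then the turn, a rotation vector about the tool's x, y, z in rad. In form: [[[claw, x, y, z, ax, ay, az], ...]]. A call has exactly 5 rows; each row is the pose to reach, as a shift and turn from the pose commanded when the call began, along the tool's axes at that moment; what a row does not reach only later rows make up. A row lasts 1/10 s, in which the tool goes at most 50 mm and 8.59 degrees, less where a joint would pass 70% of its speed; a pose out of reach is approached as far as the arm can. A call with a gripper value outside its range is refused whole. The fingers move at their own pace and stop on an object; the grip force is fixed at half the most. Time passes only in rows, so rows that repeat a pose let the fingers close, or fill a call up. It gives the time, the measured TCP pose, the force, the opening and the grip force at its end, in the units of the state.
- r.sense(): the state, without advancing time (a new reading comes with each control period).
- r.capture(name): name is "side" or "top" or "wrist"; returns a dict with "pixels" (384x512x3 uint8, red, green, blue), "camera_matrix" (3x3 intrinsics, pixels), "dist" ([k1, k2, p1, p2, k3] as OpenCV has them; the pictures are not rectified), "R" (3x3) and "t" (3): a world point X has camera coordinates R X + t. Camera axes: x right, y down, z forward; pixel columns grow to the right and rows downward; lengths in m; the calibration is good to about 2 mm. A picture is of the moment at which its call begins. There is no depth.
- r.finish_job(): hands the job in; it is judged then, once.
The state is a dict: "time_s": time; "joints": joint angles; "joint_velocities": joint speeds; "effort": joint torques, N m; "tcp_pos": TCP position; "ee_rot": TCP orientation; "wrist_force": force on the tool from outside, world axes, zero at the start; "moment": the same for the moment, N m; "gripper_width": opening from 0.0 (shut) to 1.0 (fully open); "gripper_force": force on a finger pad.
Only numpy, scipy, OpenCV 4.12 (cv2) and the standard library are available. Lean on these libraries where they do the work, as an engineer would, in place of code of your own. Each camera call takes 0.05 s, during which the arm holds its last target. There are 200 camera calls.

## Working session

There is one attempt and no reset: what is moved stays moved. The work goes in short steps, Python scripts to look and compute and a tool call to move; the robot and the scene stay as the last step left them, time stands still between calls to the robot, and variables do not carry over. Pictures are saved under pics/ and viewed, at most 10 in all, crops included, and the job is handed in when it is done.

Besides the shell and the picture viewer there is one more tool, called after ">>>" as a command line: name --argument value ..., lists and objects as JSON in quotes. servo_tool: Moves the arm, as the interface text tells. Its arguments: {"type":"object","properties":{"commands":{"type":"array","items":{"type":"array","items":{"type":"array","items":{"type":"number"}}}}},"required":["commands"]}

```bash
ls; mkdir -p pics; cat > h.py <<'E'
import numpy as np, cv2, pickle
from station import r
def cap(n,f):
    c=r.capture(n); cv2.imwrite(f'pics/{f}.png',c['pixels'][:,:,::-1]); pickle.dump(c,open(f'pics/{f}.pkl','wb')); return c
def load(f): return pickle.load(open(f'pics/{f}.pkl','rb'))
def ray(c,uv,z):
    K=np.array(c['camera_matrix']);R=np.array(c['R']);t=np.array(c['t'])
    p=cv2.undistortPoints(np.array(uv,float).reshape(-1,1,2),K,np.array(c['dist'],float)).reshape(-1,2)
    d=np.c_[p,np.ones(len(p))]@R; o=-R.T@t
    return o+d*((z-o[2])/d[:,2])[:,None]
def proj(c,X):
    R=np.array(c['R']);t=np.array(c['t'],float)
    return cv2.projectPoints(np.array(X,float).reshape(-1,3),cv2.Rodrigues(R)[0],t,np.array(c['camera_matrix']),np.array(c['dist'],float))[0].reshape(-1,2)
E
python3 - <<'E'
from h import *
a=cap('top','top0');b=cap('side','side0')
for c in(a,b): print(-np.array(c['R']).T@c['t'], np.array(c['R'])[2])
s=r.sense();print(s['time_s'],s['tcp_pos'],s['ee_rot'])
im=np.vstack([a['pixels'],b['pixels']])[:,:,::-1]
E
```

```text
pics
[0.41452674 0.03188302 0.96015766] [ 0.134569    0.00365239 -0.99089749]
[0.31003676 0.54504178 0.4703749 ] [ 0.3547768  -0.76229282 -0.54133454]
0.1 [ 0.2442289  -0.57475979  0.23257492] [[-9.20447818e-01 -3.90864514e-01 -8.63353018e-04]
 [-3.90865449e-01  9.20446205e-01  1.72777066e-03]
 [ 1.19345768e-04  1.92777760e-03 -9.99998135e-01]]
```

View pics/top0.png

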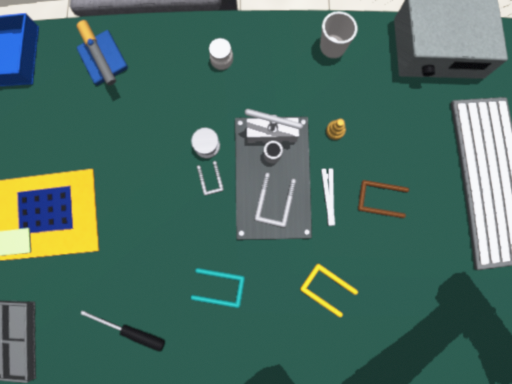

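View pics/side0.png

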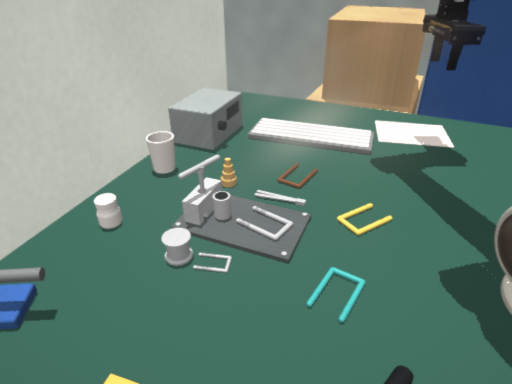

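Top view: the candidates are the steel U on the plate at (276,200), the small steel U at (210,180), brown at (383,198), turquoise at (218,288) and yellow at (328,290). I choose the large steel one on the plate, with its cross-bar near (275,221) and tips near (267,175) and (293,181). The post is at (273,152), the block at (273,130) and the T-bar at (273,118). I'll check this in a close crop.

```bash
python3 - <<'E'
from h import *
c=load('top0'); im=c['pixels'][:,:,::-1]
cv2.imwrite('pics/crop0.png',cv2.resize(im[95:250,225:320],None,fx=6*.62,fy=6*.62,interpolation=cv2.INTER_CUBIC))
# plate: gray dark vs green bench
h=im.astype(int); 
m=((abs(h[:,:,2]-h[:,:,1])<14)).astype(np.uint8)
m[:, :228]=0;m[:,318:]=0;m[:105]=0;m[250:]=0
m=cv2.morphologyEx(m,cv2.MORPH_OPEN,np.ones((5,5)))
n,l,st,_=cv2.connectedComponentsWithStats(m);k=1+st[1:,4].argmax();print(st[k])
ct=max(cv2.findContours((l==k).astype(np.uint8),0,2)[0],key=cv2.contourArea)
print(cv2.minAreaRect(ct),cv2.boxPoints(cv2.minAreaRect(ct)).tolist())
W=ray(c,cv2.boxPoints(cv2.minAreaRect(ct)),.01);print(W.round(4))
g=(h.min(2)>105).astype(np.uint8);g[:160]=0;g[:,:250]=0;g[:,302:]=0;g[232:]=0
n,l,st,ce=cv2.connectedComponentsWithStats(g);print(st,ce)
k=1+st[1:,4].argmax();cu=max(cv2.findContours((l==k).astype(np.uint8),0,2)[0],key=cv2.contourArea)
print(cv2.minAreaRect(cu)); B=cv2.boxPoints(cv2.minAreaRect(cu));print(B.tolist());print(ray(c,B,.015).round(4))
E
```

```text
[ 235  110   76  129 8992]
((272.5435791015625, 173.81048583984375), (128.59974670410156, 73.496337890625), 88.91908264160156) [[234.58895874023438, 110.21528625488281], [308.0722351074219, 108.82881164550781], [310.4981994628906, 237.4056854248047], [237.01492309570312, 238.7921600341797]]
[[ 0.7159  0.0732  0.01  ]
 [ 0.7171 -0.0793  0.01  ]
 [ 0.4517 -0.0765  0.01  ]
 [ 0.4509  0.0699  0.01  ]]
[[     0      0    512    384 194701]
 [   250    160     52     72   1767]
 [   284    163      1      1      1]
 [   283    167      1      1      1]
 [   285    166      1      1      1]
 [   285    171      1      1      1]
 [   276    174      1      1      1]
 [   281    175      1      1      1]
 [   251    177      1      2      2]
 [   250    189      4      3      5]
 [   250    193      1      1      1]
 [   282    193      3      3      5]
 [   271    194      1      4      4]
 [   282    197      1      1      1]
 [   267    198      3      9     14]
 [   271    199      1      1      1]
 [   301    198      1      1      1]
 [   277    200      1      1      1]
 [   301    204
[... 1158 characters left out ...]
1.         204.        ]
 [282.         207.        ]
 [301.         207.        ]
 [250.         209.5       ]
 [267.85714286 209.57142857]
 [250.         213.5       ]
 [268.         213.        ]
 [268.         215.        ]
 [293.66666667 215.        ]
 [250.         216.5       ]
 [250.33333333 219.33333333]
 [250.         226.5       ]
 [257.35714286 227.21428571]
 [263.5        225.        ]
 [264.         227.5       ]
 [273.         229.17777778]
 [264.         230.5       ]]
((275.5, 195.5), (71.0, 51.0), 90.0)
[[250.0, 160.0], [301.0, 160.0], [301.0, 231.0], [250.0, 231.0]]
[[ 0.6091  0.0423  0.015 ]
 [ 0.6079 -0.0609  0.015 ]
 [ 0.4645 -0.0573  0.015 ]
 [ 0.4658  0.0438  0.015 ]]
```

View pics/crop0.png

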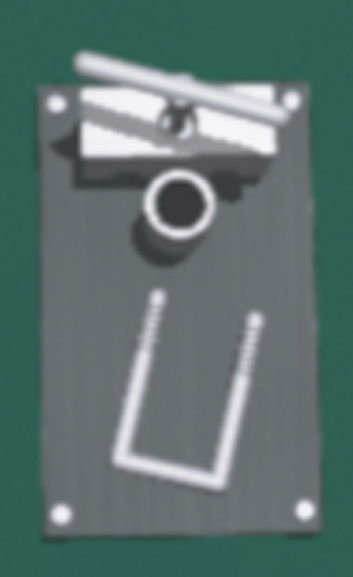

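The crop confirms it: a steel U-bolt with threaded tips at crop (157,297) and (255,319) and corners at (121,460) and (217,484), lying on the dark plate behind the post. Now I'll measure.

```bash
cat > m.py <<'E'
from h import *
def yaw(v): return np.arctan2(v[1],v[0])
if __name__=='__main__':
    c=load('top0')
    P=np.array([[157,297],[255,319],[121,460],[217,484],[180,205]],float)/3.72+[225,95]-.37
    U=ray(c,P[:4],.015); post=ray(c,P[4:],.058)[0]
    print('tips/corners',U.round(4).tolist(),'post',post.round(4))
    cr=(U[2]+U[3])/2; f=(U[0]+U[1])/2-cr; print('crown',cr,'len',np.linalg.norm(f),'yaw',yaw(f))
    S=np.array([[57,104],[291,100],[61,514],[305,510]],float)/3.72+[225,95]-.37
    W=ray(c,S,.011);print('screws',W.round(4).tolist(),yaw(W[0]-W[2]),yaw(W[1]-W[3]),yaw(W[2]-W[3])-np.pi/2)
    T=np.array([[82,62],[284,115]],float)/3.72+[225,95]-.37
    t=ray(c,T,.116);print('tbar',t.round(4).tolist(),t.mean(0),'len',np.linalg.norm(t[0]-t[1]),'key',-(yaw(t[0]-t[1])-np.pi/2))
E
python3 m.py
```

```text
tips/corners [[0.579, 0.0087, 0.015], [0.5663, -0.044, 0.015], [0.4909, 0.0293, 0.015], [0.4774, -0.0217, 0.015]] post [ 0.6199 -0.003   0.058 ]
crown [0.4841553  0.00380495 0.015     ] len 0.09102657155383036 yaw -0.23782821050645728
screws [[0.6888, 0.0622, 0.011], [0.6896, -0.0674, 0.011], [0.4627, 0.0618, 0.011], [0.4631, -0.0689, 0.011]] 0.0018501556671093721 0.006351442515625756 0.003118771638974671
tbar [[0.6798, 0.0463, 0.116], [0.6516, -0.0528, 0.116]] [ 0.66568757 -0.00321426  0.116     ] len 0.10305710219668637 key 0.2778595683168532
```

```bash
cat > go.py <<'E'
import sys; from h import *
# usage: go.py x y z toolx_yaw_deg  -> shift (mm) and rotvec in the tool axes; tool kept pointing down
def go(x,y,z,yd):
    s=r.sense();R=np.array(s['ee_rot']);p=np.array(s['tcp_pos']);a=np.radians(yd)
    T=np.array([[np.cos(a),np.sin(a),0],[np.sin(a),-np.cos(a),0],[0,0,-1]])
    print('t',s['time_s'],'tcp',p.round(4),'yaw',np.degrees(np.arctan2(R[1,0],R[0,0])).round(2),'shift',(R.T@(np.array([x,y,z])-p)*1e3).round(1),'rot',cv2.Rodrigues(R.T@T)[0].ravel().round(4),'q',np.round(s['joints'],0),'F',np.round(s['wrist_force'],1),'M',np.round(s['moment'],2),'w',s['gripper_width'],s['gripper_force'])
if __name__=='__main__': go(*map(float,sys.argv[1:]))
E
python3 go.py 0.492 0.002 0.15 166.4
```

```text
t 0.1 tcp [ 0.2442 -0.5748  0.2326] yaw -156.99 shift [-453.5  433.9   83.4] rot [ 0.0018 -0.0007  0.6389] q [-52.  22.   0.  -0. -68. -15.] F [-0.2 -0.1 -0.1] M [-0.02 -0.02  0.02] w 1.0002092909238036 0.0
```

>>> servo_tool --commands '[[[0,-35,33,6,0,0,0.05],[0,-70,67,13,0,0,0.1],[0,-105,100,20,0,0,0.15],[0,-140,134,27,0,0,0.2],[0,-174,167,34,0,0,0.25]]]'

```text
time_s: 0.6
tcp_pos: [0.3394, -0.3515, 0.199]
ee_rot: [[-0.989, -0.149, -0.0], [-0.149, 0.989, 0.0], [0.0, 0.0, -1.0]]
wrist_force: [1.2, 0.8, 0.7]
gripper_width: 1.002
gripper_force: 0.0
```

```bash
python3 go.py 0.492 0.002 0.15 166.4
```

```text
t 0.6 tcp [ 0.3394 -0.3515  0.199 ] yaw -171.45 shift [-203.5  326.9   49.1] rot [ 3.000e-04 -3.000e-04  3.867e-01] q [-27.  11. -21.  -0. -58. -55.] F [1.2 0.8 0.7] M [-0.04 -0.19  0.  ] w 1.0015608562735112 0.0
```

>>> servo_tool --commands '[[[0,-25,41,6,0,0,0.06],[0,-50,82,12,0,0,0.12],[0,-75,122,18,0,0,0.18],[0,-100,163,24,0,0,0.24],[0,-125,204,30,0,0,0.3]]]'

```text
time_s: 1.1
tcp_pos: [0.4322, -0.131, 0.1693]
ee_rot: [[-0.989, 0.15, 0.0], [0.15, 0.989, 0.0], [-0.0, 0.0, -1.0]]
wrist_force: [0.4, -0.3, 0.4]
gripper_width: 0.998
gripper_force: 0.0
```

```bash
python3 go.py 0.492 0.002 0.15 166.4
```

```text
t 1.1 tcp [ 0.4322 -0.131   0.1693] yaw 171.37 shift [-39.2 140.4  19.3] rot [0.0001 0.0001 0.0868] q [   4.    9.  -28.   -0.  -53. -102.] F [ 0.4 -0.3  0.4] M [-0.11 -0.19  0.03] w 0.9984003210389775 0.0
```

>>> servo_tool --commands '[[[0,-13,46,6,0,0,0.03],[0,-26,92,12,0,0,0.06],[0,-39,140,19,0,0,0.087],[0,-39,140,19,0,0,0.087],[0,-39,140,19,0,0,0.087]]]'

```text
time_s: 1.6
tcp_pos: [0.491, 0.0008, 0.1498]
ee_rot: [[-0.973, 0.231, -0.002], [0.231, 0.973, -0.0], [0.002, -0.001, -1.0]]
wrist_force: [0.1, 0.1, 0.7]
gripper_width: 0.998
gripper_force: 0.0
```

```bash
python3 - <<'E'
from h import *
c=cap('wrist','w0'); print(-np.array(c['R']).T@c['t'], np.array(c['R'])[2])
s=r.sense();print(s['tcp_pos'])
print(proj(c,[[.492,.002,.015],[.484,.004,.015],[.62,-.003,.058]]).round(0))
E
```

```text
[0.42323482 0.01720492 0.30082403] [ 0.24988382 -0.05973756 -0.96643132]
[ 4.90698389e-01 -1.23021877e-04  1.50054683e-01]
[[255. 185.]
 [255. 176.]
 [282. 329.]]
```

View pics/w0.png

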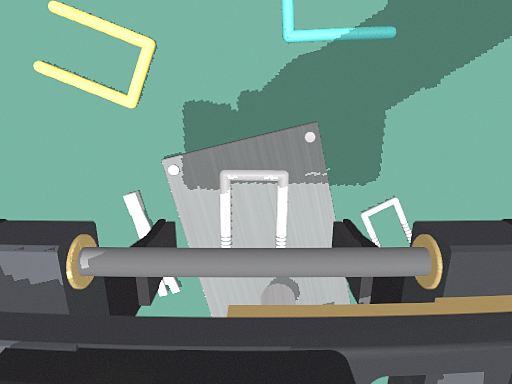

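The wrist view shows the cross-bar from (225,176) to (283,176), with the legs running down to about (226,235) and (282,235) between the open fingers. The crown is where I predicted it. I'll refine it by mask.

```bash
python3 - <<'E'
from h import *
c=load('w0'); g=c['pixels'].min(2).astype(int)
for v in (195,210,225,235):
    row=g[v,205:305]; print(v,[ (205+np.flatnonzero(row>k).min(),205+np.flatnonzero(row>k).max()) for k in (185,205)], end=' ')
print([ (165+np.flatnonzero(g[165:195,u]>k)[[0,-1]]).tolist() for u in (240,255,268) for k in (150,165)], g[168:186,255].tolist(), g[210,216:236].tolist(), g[210,272:292].tolist())
E
python3 go.py 0.492 0.002 0.022 166.4
```

```text
195 [(np.int64(205), np.int64(304)), (np.int64(220), np.int64(287))] 210 [(np.int64(205), np.int64(304)), (np.int64(220), np.int64(287))] 225 [(np.int64(205), np.int64(304)), (np.int64(221), np.int64(285))] 235 [(np.int64(205), np.int64(304)), (np.int64(221), np.int64(286))] [[170, 194], [170, 194], [170, 194], [170, 194], [170, 194], [170, 194]] [126, 127, 185, 199, 206, 214, 225, 236, 224, 218, 213, 203, 167, 120, 202, 195, 190, 188] [188, 188, 188, 179, 230, 255, 255, 255, 255, 255, 255, 255, 255, 250, 188, 169, 190, 187, 187, 187] [184, 188, 193, 188, 176, 226, 255, 255, 255, 255, 255, 255, 255, 255, 253, 209, 182, 191, 194, 191]
t 1.65 tcp [ 4.907e-01 -1.000e-04  1.501e-01] yaw 166.56 shift [ -0.9   2.5 128.1] rot [-0.0007 -0.0014  0.0029] q [  19.   14.  -25.   -0.  -51. -122.] F [ 0.1 -0.  -1.4] M [-0.06  0.    0.05] w 1.0002888240141774 0.0
```

```bash
python3 - <<'E'
from h import *
c=load('w0'); W=ray(c,[[253.6,175],[253.4,235],[224.7,210],[281.8,210]],.015);print(W.round(4)); d=W[1]-W[0];print(np.degrees(np.arctan2(d[1],d[0])),np.linalg.norm(W[2]-W[3]))
p=W[0]+.008*d/np.linalg.norm(d);print(p)
E
```

```text
[[ 0.4827  0.0027  0.015 ]
 [ 0.5409 -0.0113  0.015 ]
 [ 0.5095 -0.0321  0.015 ]
 [ 0.5221  0.021   0.015 ]]
-13.530824045378905 0.054574658530971765
[0.49045187 0.00083441 0.015     ]
```

>>> servo_tool --commands '[[[0,0,1,45,0,0,0],[0,0,1,90,0,0,0],[0,0,1,110,0,0,0],[0,0,1,120,0,0,0],[0,0,1,127,0,0,0]]]'

```text
time_s: 2.15
tcp_pos: [0.4914, -0.0002, 0.0234]
ee_rot: [[-0.972, 0.234, 0.0], [0.234, 0.972, -0.0], [-0.0, -0.0, -1.0]]
wrist_force: [0.1, -0.1, -0.3]
gripper_width: 1.0
gripper_force: 0.0
```

>>> servo_tool --commands '[[[0.2,0,0,0,0,0,0],[0.3,0,0,0,0,0,0],[0.4,0,0,0,0,0,0],[0.4,0,0,0,0,0,0],[0.4,0,0,0,0,0,0]]]'

```text
time_s: 2.65
tcp_pos: [0.492, 0.0009, 0.0245]
ee_rot: [[-0.973, 0.233, 0.002], [0.233, 0.973, 0.0], [-0.002, 0.001, -1.0]]
wrist_force: [-0.6, -0.0, 4.5]
gripper_width: 0.725
gripper_force: 30.0
```

```bash
python3 go.py 0.492 0.002 0.022 166.4
```

```text
t 2.65 tcp [0.492  0.0009 0.0245] yaw 166.54 shift [0.3 1.  2.5] rot [0.0007 0.0015 0.0024] q [  19.   25.  -32.    0.  -33. -123.] F [-0.6 -0.   4.5] M [-0.13  0.18 -0.06] w 0.7252053404466248 29.989830027334392
```

```bash
python3 go.py 0.485 -0.0033 0.0240 180.2
```

```text
t 2.65 tcp [0.492  0.0009 0.0245] yaw 166.54 shift [ 5.8 -5.8  0.5] rot [ 0.0005  0.0016 -0.2384] q [  19.   25.  -32.    0.  -33. -123.] F [-0.6 -0.   4.5] M [-0.13  0.18 -0.06] w 0.7252053404466248 29.989830027334392
```

>>> servo_tool --commands '[[[0.4,2,-2,-0.5,0,0,-0.06],[0.4,4,-4,-0.5,0,0,-0.12],[0.4,6,-6,-0.5,0,0,-0.18],[0.4,6,-6,-0.5,0,0,-0.238],[0.4,6,-6,-0.5,0,0,-0.238]]]'

```text
time_s: 3.15
tcp_pos: [0.4844, -0.0036, 0.0245]
ee_rot: [[-1.0, -0.003, 0.001], [-0.003, 1.0, 0.0], [-0.001, 0.0, -1.0]]
wrist_force: [-0.6, -0.4, 3.5]
gripper_width: 0.724
gripper_force: 30.0
```

```bash
python3 go.py 0.485 -0.0033 0.0240 180.2; python3 - <<'E'
from h import *
c=cap('top','top1');im=c['pixels'][:,:,::-1]
cv2.imwrite('pics/crop1.png',cv2.resize(im[95:250,225:320],None,fx=3.72,fy=3.72,interpolation=cv2.INTER_CUBIC))
E
```

```text
t 3.15 tcp [ 0.4844 -0.0036  0.0245] yaw -179.81 shift [-0.6  0.3  0.5] rot [ 0.0001  0.0007 -0.0003] q [  19.   24.  -33.    0.  -32. -109.] F [-0.6 -0.4  3.5] M [-0.04  0.17  0.05] w 0.723794827488467 29.971305364742875
```

View pics/crop1.png

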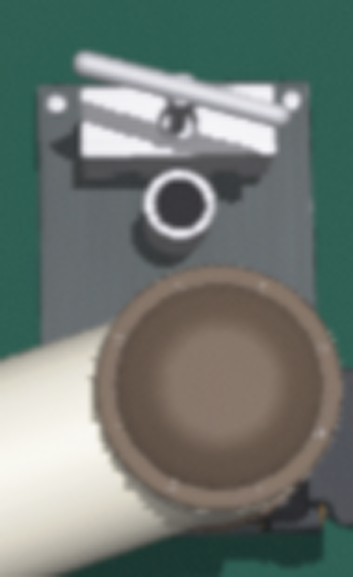

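The top view of the U is hidden by the arm, so I'll check the alignment relative to the plate with the wrist camera.

```bash
python3 - <<'E'
from h import *
c=cap('wrist','w1');
print(-np.array(c['R']).T@c['t'], proj(c,[[.476,-.0033,.015],[.4629,.0618,.01],[.4629,-.0684,.01],[.62,-.003,.058]]).round(0))
E
```

```text
[ 0.41441731 -0.00367787  0.17533362] [[254. 223.]
 [372. 198.]
 [136. 197.]
 [254. 489.]]
```

View pics/w1.png

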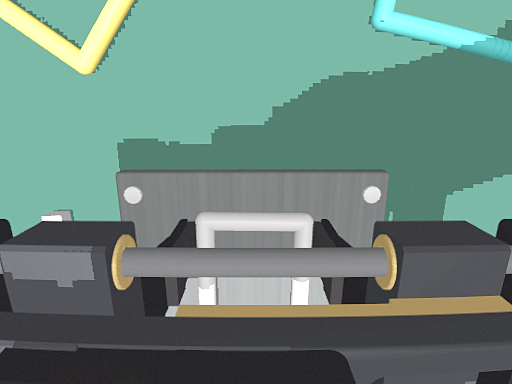

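The wrist view shows the U square to the plate, with corners at (203,220) and (306,220) and screws at (133,195) and (372,195). Now I'll get precise offsets.

```bash
python3 - <<'E'
from h import *
c=load('w1'); im=c['pixels'].astype(int); g=im.min(2)
def cen(u,v,k=200,h=14):
    m=g[v-h:v+h,u-h:u+h]>k; y,x=np.nonzero(m); return (x.mean()+u-h,y.mean()+v-h,m.sum())
s=[cen(133,195),cen(372,195)];print(s)
W=ray(c,[x[:2] for x in s],.011);print(W.round(4),W.mean(0),'yaw',np.degrees(np.arctan2(W[1][1]-W[0][1],W[1][0]-W[0][0]))-90)
ed=[]
for v in (180,185,207):
    d=abs(im[v,:,1]-im[v,:,0])<12; x=np.flatnonzero(d[100:400])+100; ed.append((x.min(),x.max(),(x.min()+x.max())/2))
print(ed); print([ray(c,[[e[2],v]],.01)[0].round(4).tolist() for e,v in zip(ed,(180,185,207))])
a=g[238,190:220],g[238,290:320];print(a[0].tolist(),a[1].tolist(), g[205:240,255].tolist())
E
```

```text
[(np.float64(132.30769230769232), np.float64(194.83257918552036), np.int64(221)), (np.float64(371.7175925925926), np.float64(194.375), np.int64(216))]
[[ 0.4612 -0.0701  0.011 ]
 [ 0.4606  0.0609  0.011 ]] [ 0.46088817 -0.00456565  0.011     ] yaw 0.2513669630544797
[(np.int64(116), np.int64(387), np.float64(251.5)), (np.int64(117), np.int64(387), np.float64(252.0)), (np.int64(120), np.int64(384), np.float64(252.0))]
[[0.453, -0.0048, 0.01], [0.4557, -0.0045, 0.01], [0.4683, -0.0045, 0.01]]
[51, 49, 51, 49, 47, 35, 153, 205, 207, 212, 217, 221, 222, 224, 227, 229, 226, 223, 219, 215, 210, 208, 205, 194, 159, 123, 128, 128, 129, 130] [133, 132, 127, 122, 161, 176, 188, 196, 201, 208, 213, 215, 219, 224, 229, 227, 226, 227, 222, 220, 216, 223, 110, 34, 45, 51, 51, 49, 49, 52] [129, 128, 130, 129, 131, 127, 126, 141, 173, 184, 192, 201, 204, 210, 214, 221, 231, 235, 234, 229, 226, 223, 218, 217, 213, 205, 117, 125, 129, 128, 129, 128, 129, 129, 127]
```

>>> servo_tool --commands '[[[0.4,0,-0.7,-0.5,0,0,0],[0.4,-15,-0.7,-0.5,0,0,0],[0.4,-30,-0.7,-0.5,0,0,0],[0.4,-45,-0.7,-0.5,0,0,0],[0.4,-60,-0.7,-0.5,0,0,0]]]'

```text
time_s: 3.75
tcp_pos: [0.5418, -0.0049, 0.0244]
ee_rot: [[-1.0, -0.001, -0.007], [-0.001, 1.0, -0.001], [0.007, -0.001, -1.0]]
wrist_force: [-6.1, 0.3, 8.8]
gripper_width: 0.729
gripper_force: 30.0
```

>>> servo_tool --commands '[[[0.4,-5,0,0,0,0,0],[0.4,-10,0,0,0,0,0],[0.4,-15,0,0,0,0,0],[0.4,-20,0,0,0,0,0],[0.4,-25,0,0,0,0,0]]]'

```text
time_s: 4.25
tcp_pos: [0.5669, -0.0047, 0.0244]
ee_rot: [[-1.0, -0.002, -0.005], [-0.002, 1.0, -0.001], [0.005, -0.001, -1.0]]
wrist_force: [-4.6, -0.4, 6.4]
gripper_width: 0.72
gripper_force: 30.0
```

```bash
python3 go.py 0.605 -0.0038 0.0240 180.2; python3 - <<'E'
from h import *
cap('side','s1'); c=load('s1');im=c['pixels'][:,:,::-1]
cv2.imwrite('pics/s1c.png',cv2.resize(im[140:270,150:330],None,fx=4,fy=4,interpolation=cv2.INTER_CUBIC))
E
```

```text
t 4.25 tcp [ 0.5669 -0.0047  0.0244] yaw -179.91 shift [-38.1   0.8   0.2] rot [-0.001  -0.0052 -0.0019] q [  16.   30.  -21.   -0.  -39. -106.] F [-4.6 -0.4  6.4] M [-0.04  1.54 -0.05] w 0.7203623572831026 29.97828524094075
```

View pics/s1c.png

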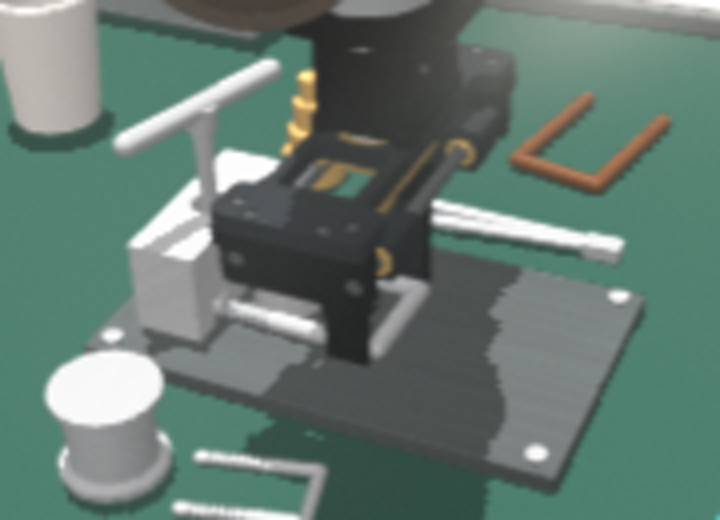

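The left leg meets the block face at its hole, at crop (222,308), and the cross-bar is still clear of the post. I'll push further, stopping short of the T-bar with the body.

>>> servo_tool --commands '[[[0.4,-5,0.4,0,0,0,0],[0.4,-10,0.6,0,0,0,0],[0.4,-15,0.6,0,0,0,0],[0.4,-20,0.6,0,0,0,0],[0.4,-25,0.6,0,0,0,0]]]'

```text
time_s: 4.8
tcp_pos: [0.5922, -0.0039, 0.0245]
ee_rot: [[-1.0, -0.002, -0.005], [-0.002, 1.0, -0.001], [0.005, -0.001, -1.0]]
wrist_force: [-5.3, 0.1, 5.9]
gripper_width: 0.723
gripper_force: 30.0
```

```bash
python3 go.py 0.605 -0.0038 0.0240 180.2
```

```text
t 4.8 tcp [ 0.5922 -0.0039  0.0245] yaw -179.9 shift [-12.8   0.    0.4] rot [-0.0008 -0.0046 -0.0017] q [  15.   32.  -18.   -0.  -41. -105.] F [-5.3  0.1  5.9] M [-0.08  1.33  0.02] w 0.7233697245078368 29.979980466887355
```

>>> servo_tool --commands '[[[0.12,0,0,0,0,0,0],[0.12,0,0,0,0,0,0],[0.12,0,0,0,0,0,0],[0.12,9,0,0,0,0,0],[0.12,9,0,0,0,0,0]]]'

```text
time_s: 5.3
tcp_pos: [0.5836, -0.0036, 0.0242]
ee_rot: [[-1.0, -0.002, -0.002], [-0.002, 1.0, -0.0], [0.002, -0.0, -1.0]]
wrist_force: [-0.1, -0.7, -0.6]
gripper_width: 0.876
gripper_force: 0.0
```

>>> servo_tool --commands '[[[0.4,0,0,0,0,0,0],[0.4,0,0,0,0,0,0],[0.4,0,0,0,0,0,0],[0.4,-3,0,0,0,0,0],[0.4,-6,0,0,0,0,0]]]'

```text
time_s: 5.8
tcp_pos: [0.5906, -0.0037, 0.0246]
ee_rot: [[-1.0, -0.003, -0.002], [-0.003, 1.0, -0.0], [0.002, -0.0, -1.0]]
wrist_force: [-2.1, -0.6, 2.6]
gripper_width: 0.722
gripper_force: 30.0
```

>>> servo_tool --commands '[[[0.4,-2,0,0,0,0,0],[0.4,-4,0,0,0,0,0],[0.4,-5,0,0,0,0,0],[0.4,-6,0,0,0,0,0],[0.4,-6,0,0,0,0,0]]]'

```text
time_s: 6.3
tcp_pos: [0.5972, -0.0036, 0.0246]
ee_rot: [[-1.0, -0.003, -0.0], [-0.003, 1.0, -0.0], [0.0, -0.0, -1.0]]
wrist_force: [-3.8, -0.4, 4.8]
gripper_width: 0.72
gripper_force: 30.0
```

>>> servo_tool --commands '[[[0.4,-0.5,0,0,0,0,0],[0.4,-1,0,0,0,0,0],[0.4,-1.5,0,0,0,0,0],[0.4,-2,0,0,0,0,0],[0.4,-2,0,0,0,0,0]]]'

```text
time_s: 6.8
tcp_pos: [0.5974, -0.0036, 0.0246]
ee_rot: [[-1.0, -0.003, -0.004], [-0.002, 1.0, -0.001], [0.004, -0.001, -1.0]]
wrist_force: [-7.5, 1.1, 8.9]
gripper_width: 0.72
gripper_force: 30.0
```

>>> servo_tool --commands '[[[0.4,-0.5,0,0,0,0,0],[0.4,-1,0,0,0,0,0],[0.4,-1.5,0,0,0,0,0],[0.4,-2,0,0,0,0,0],[0.4,-2,0,0,0,0,0]]]'

```text
time_s: 7.3
tcp_pos: [0.5975, -0.0036, 0.0246]
ee_rot: [[-1.0, -0.002, -0.008], [-0.002, 1.0, -0.001], [0.008, -0.001, -1.0]]
wrist_force: [-10.0, 1.1, 12.3]
gripper_width: 0.724
gripper_force: 30.0
```

>>> servo_tool --commands '[[[0.05,3,0,0,0,0,0],[0.05,3,0,0,0,0,0],[0.05,3,0,0,0,0,0],[0.05,3,0,-20,0,0,0],[0.05,3,0,-50,0,0,0]]]'

```text
time_s: 7.8
tcp_pos: [0.5977, -0.0036, 0.0729]
ee_rot: [[-1.0, -0.003, -0.003], [-0.003, 1.0, -0.001], [0.003, -0.001, -1.0]]
wrist_force: [0.6, 0.2, 0.5]
gripper_width: 0.943
gripper_force: 0.0
```

>>> servo_tool --commands '[[[0.05,25,0,-35,0,0,0],[0.05,50,0,-75,0,0,0],[0.05,80,0,-110,0,0,0],[0.05,110,0,-140,0,0,0],[0.05,140,0,-150,0,0,0]]]'

```text
time_s: 8.3
tcp_pos: [0.4597, -0.0034, 0.228]
ee_rot: [[-1.0, -0.003, 0.008], [-0.003, 1.0, 0.002], [-0.008, 0.002, -1.0]]
wrist_force: [-0.8, 0.6, 0.8]
gripper_width: 0.954
gripper_force: 0.0
```

```bash
python3 go.py 0.665 -0.0033 0.16 0; python3 - <<'E'
from h import *
a=cap('top','top2');b=cap('wrist','w2');im=a['pixels'][:,:,::-1]
A=cv2.resize(im[90:250,225:320],(356,600),interpolation=cv2.INTER_CUBIC)
B=cv2.resize(b['pixels'][:,:,::-1],(440,330)); C=np.zeros((600,796,3),np.uint8);C[:,:356]=A;C[:330,356:]=B;cv2.imwrite('pics/v2.png',C)
E
```

```text
t 8.3 tcp [ 0.4597 -0.0034  0.228 ] yaw -179.82 shift [-204.7   -0.7   69.7] rot [-1.3100e-02  2.9000e-03 -3.1384e+00] q [  20.    6.  -22.    0.  -61. -110.] F [-0.8  0.6  0.8] M [ 0.02 -0.02 -0.01] w 0.9538412939994174 0.0
```

View pics/v2.png

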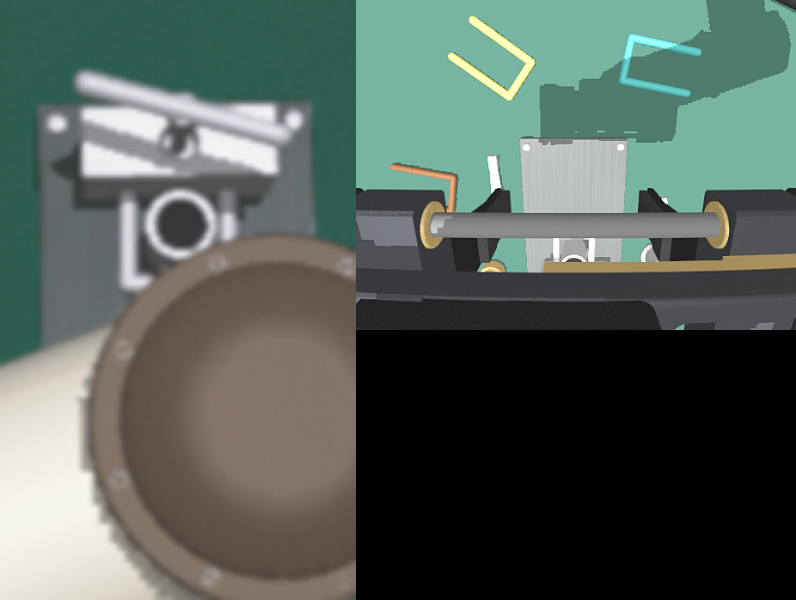

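Both legs run past the post, at left-pane (130,235) and (228,210), and into the block. The T-bar is undisturbed. Next, the key: straddle the shaft with a finger on each side, behind the bar, and turn as a couple.

```bash
python3 go.py 0.665 -0.0035 0.17 210; python3 - <<'E'
from h import *
c=load('top2'); print(ray(c,[[225+145/3.747-.4, 90+280/3.75-.4]],.015), ray(c,[[225+180/3.747-.4, 90+224/3.75-.4]],.058))
E
```

```text
t 8.4 tcp [ 0.457  -0.0037  0.227 ] yaw -179.81 shift [-207.7   -0.6   58.1] rot [ 0.0009  0.0059 -0.5202] q [  20.    6.  -23.   -0.  -61. -110.] F [ 0.5 -0.2 -0.4] M [-0.04 -0.1  -0.02] w 0.9487314976381729 0.0
[[0.59995151 0.01554479 0.015     ]] [[ 0.62075041 -0.00224107  0.058     ]]
```

>>> servo_tool --commands '[[[0.3,-42,0,12,0,0,-0.104],[0.3,-84,0,24,0,0,-0.208],[0.3,-126,0,36,0,0,-0.312],[0.3,-168,0,48,0,0,-0.416],[0.3,-208,-0.6,58,0,0,-0.52]]]'

```text
time_s: 8.9
tcp_pos: [0.6688, -0.0039, 0.1643]
ee_rot: [[-0.864, -0.503, -0.0], [-0.503, 0.864, -0.0], [0.0, 0.0, -1.0]]
wrist_force: [0.0, 0.3, -0.9]
gripper_width: 0.71
gripper_force: 0.0
```

>>> servo_tool --commands '[[[0.3,0,0,0,0,0,0],[0.3,0,0,0,0,0,0],[0.3,0,0,0,0,0,0],[0.3,0,0,0,0,0,0],[0.3,0,0,0,0,0,0]]]'

```text
time_s: 9.4
tcp_pos: [0.6659, -0.0037, 0.168]
ee_rot: [[-0.866, -0.499, 0.002], [-0.499, 0.866, 0.0], [-0.002, -0.001, -1.0]]
wrist_force: [0.2, 0.1, -0.5]
gripper_width: 0.698
gripper_force: 0.0
```

```bash
python3 go.py 0.665 -0.0035 0.111 210; python3 -c "
from h import *
c=cap('side','s2');cv2.imwrite('pics/s2c.png',cv2.resize(c['pixels'][90:240,110:310,::-1],(800,600),interpolation=cv2.INTER_CUBIC))"
```

```text
t 9.4 tcp [ 0.6659 -0.0037  0.168 ] yaw -150.04 shift [ 0.8  0.6 57. ] rot [-0.0006  0.0019 -0.0007] q [ 14.  29.   1.   0. -63. -74.] F [ 0.2  0.1 -0.5] M [ 0.01 -0.02  0.05] w 0.6984156664460169 0.0
```

View pics/s2c.png

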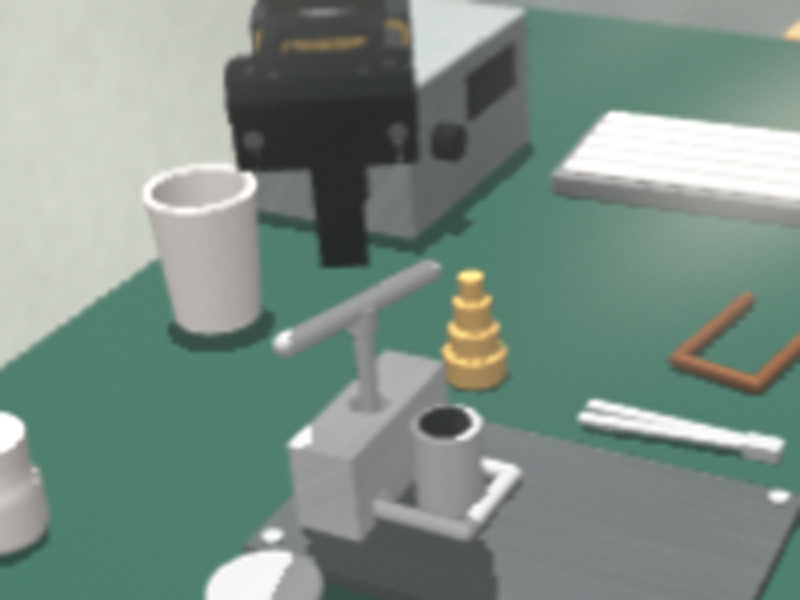

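The side view shows the U home against the post with both legs in the block. The fingers are over the T-bar, so I'll descend and turn.

>>> servo_tool --commands '[[[0.3,0.5,0.4,15,0,0,0],[0.3,0.5,0.4,30,0,0,0],[0.3,0.5,0.4,45,0,0,0],[0.3,0.5,0.4,57,0,0,0],[0.3,0.5,0.4,57,0,0,0]]]'

```text
time_s: 9.95
tcp_pos: [0.6643, -0.0038, 0.108]
ee_rot: [[-0.867, -0.499, -0.003], [-0.499, 0.867, -0.0], [0.003, 0.001, -1.0]]
wrist_force: [-0.6, 0.4, -0.5]
gripper_width: 0.699
gripper_force: 0.0
```

>>> servo_tool --commands '[[[0.3,0,0,0,0,0,0.13],[0.3,0,0,0,0,0,0.26],[0.3,0,0,0,0,0,0.39],[0.3,0,0,0,0,0,0.52],[0.3,0,0,0,0,0,0.65]]]'

```text
time_s: 10.45
tcp_pos: [0.6627, -0.0038, 0.1102]
ee_rot: [[-0.991, 0.132, -0.006], [0.132, 0.991, -0.001], [0.006, -0.001, -1.0]]
wrist_force: [-7.3, 1.2, 3.2]
gripper_width: 0.703
gripper_force: 3.2
```

```bash
python3 go.py 0.665 -0.0035 0.111 127
```

```text
t 10.45 tcp [ 0.6627 -0.0038  0.1102] yaw 172.43 shift [-2.2  0.6 -0.9] rot [-0.0036 -0.0051  0.793 ] q [  14.   32.   -2.   -0.  -56. -111.] F [-7.3  1.2  3.2] M [0.37 1.89 0.23] w 0.7030989022204281 3.1700071587692946
```

>>> servo_tool --commands '[[[0.3,0,0,0,0,0,0.13],[0.3,0,0,0,0,0,0.26],[0.3,0,0,0,0,0,0.39],[0.3,0,0,0,0,0,0.52],[0.3,0,0,0,0,0,0.62]]]'

```text
time_s: 10.95
tcp_pos: [0.6632, -0.0037, 0.1101]
ee_rot: [[-0.731, 0.683, -0.005], [0.683, 0.731, -0.0], [0.003, -0.004, -1.0]]
wrist_force: [-5.0, 1.0, 1.8]
gripper_width: 0.698
gripper_force: 3.2
```

```bash
python3 go.py 0.665 -0.0035 0.111 127
```

```text
t 10.95 tcp [ 0.6632 -0.0037  0.1101] yaw 136.96 shift [-1.2  1.4 -0.9] rot [-0.004  -0.0031  0.1738] q [  14.   32.   -2.   -0.  -56. -147.] F [-5.   1.   1.8] M [0.26 1.48 0.19] w 0.6982998305161002 3.168913945555687
```

>>> servo_tool --commands '[[[0.3,0,0,0,0,0,0.05],[0.3,0,0,0,0,0,0.1],[0.3,0,0,0,0,0,0.14],[0.3,0,0,0,0,0,0.17],[0.3,0,0,0,0,0,0.17]]]'

```text
time_s: 11.45
tcp_pos: [0.664, -0.0037, 0.11]
ee_rot: [[-0.608, 0.794, -0.003], [0.794, 0.608, -0.0], [0.002, -0.003, -1.0]]
wrist_force: [-5.1, 1.3, 1.4]
gripper_width: 0.699
gripper_force: 2.2
```

```bash
python3 go.py 0.665 -0.0035 0.111 120
```

```text
t 11.45 tcp [ 0.664  -0.0037  0.11  ] yaw 127.47 shift [-0.5  0.9 -1. ] rot [-0.0027 -0.0016  0.1303] q [  14.   32.   -2.   -0.  -56. -156.] F [-5.1  1.3  1.4] M [0.19 1.1  0.16] w 0.6991410727382652 2.2288382207625546
```

>>> servo_tool --commands '[[[0.3,0,0,0,0,0,0.03],[0.3,0,0,0,0,0,0.06],[0.3,0,0,0,0,0,0.09],[0.3,0,0,0,0,0,0.12],[0.3,0,0,0,0,0,0.12]]]'

```text
time_s: 11.95
tcp_pos: [0.6646, -0.0037, 0.1098]
ee_rot: [[-0.518, 0.855, -0.003], [0.855, 0.518, -0.003], [-0.001, -0.004, -1.0]]
wrist_force: [-5.9, 1.5, 2.0]
gripper_width: 0.697
gripper_force: 39.8
```

```bash
python3 go.py 0.665 -0.0035 0.111 120; python3 - <<'E'
from h import *
c=cap('side','s3');cv2.imwrite('pics/s3c.png',cv2.resize(c['pixels'][110:230,140:300,::-1],(800,600),interpolation=cv2.INTER_CUBIC))
E
```

```text
t 11.95 tcp [ 0.6646 -0.0037  0.1098] yaw 121.19 shift [-0.1  0.5 -1.2] rot [-0.0039  0.0009  0.0207] q [  14.   32.   -2.    0.  -56. -163.] F [-5.9  1.5  2. ] M [0.27 1.67 2.84] w 0.6973087228593082 39.82976685860194
```

The moment about z jumped from 0.2 to 2.8 N m, so the bar is on its hard stop. I'll back off, lift clear and look.

>>> servo_tool --commands '[[[0.3,0,0,0,0,0,-0.08],[0.3,0,0,0,0,0,-0.2],[0.3,0,0,0,0,0,-0.3],[0.3,0,0,-20,0,0,-0.3],[0.3,0,0,-50,0,0,-0.3]]]'

```text
time_s: 12.5
tcp_pos: [0.666, -0.0039, 0.1587]
ee_rot: [[-0.74, 0.673, -0.001], [0.673, 0.74, -0.001], [0.0, -0.001, -1.0]]
wrist_force: [0.7, 0.0, 0.9]
gripper_width: 0.696
gripper_force: 0.0
```

>>> servo_tool --commands '[[[0.3,0,0,-45,0,0,0],[0.3,25,-25,-75,0,0,0],[0.3,55,-55,-90,0,0,0],[0.3,85,-85,-90,0,0,0],[0.3,115,-115,-90,0,0,0]]]'

```text
time_s: 13.0
tcp_pos: [0.5034, -0.0116, 0.2512]
ee_rot: [[-0.739, 0.673, 0.006], [0.673, 0.739, 0.001], [-0.004, 0.005, -1.0]]
wrist_force: [-0.1, 0.7, -0.2]
gripper_width: 0.703
gripper_force: 0.0
```

>>> servo_tool --commands '[[[0.3,30,-30,0,0,0,0],[0.3,60,-60,0,0,0,0],[0.3,70,-70,0,0,0,0],[0.3,70,-70,0,0,0,0],[0.3,70,-70,0,0,0,0]]]'

```text
time_s: 13.5
tcp_pos: [0.406, -0.016, 0.2507]
ee_rot: [[-0.74, 0.672, 0.004], [0.672, 0.74, 0.001], [-0.003, 0.003, -1.0]]
wrist_force: [0.4, 0.9, -0.0]
gripper_width: 0.701
gripper_force: 0.0
```

```bash
python3 go.py 0.5 -0.3 0.25 180; python3 - <<'E'
from h import *
c=cap('top','top3');s=cap('side','s4')
C=np.zeros((600,796,3),np.uint8)
C[:,:356]=cv2.resize(c['pixels'][90:250,225:320,::-1],(356,600),interpolation=cv2.INTER_CUBIC)
C[:330,356:]=cv2.resize(s['pixels'][:,:,::-1],(440,330))
A=cv2.resize(c['pixels'][:,150:,::-1],(254,270));C[330:,356:610]=A[:270]
cv2.imwrite('pics/v3.png',C)
E
```

```text
t 13.5 tcp [ 0.406  -0.016   0.2507] yaw 137.76 shift [-260.5 -147.     0.8] rot [ 0.0022  0.0037 -0.7373] q [  21.   -1.  -26.    0.  -65. -153.] F [ 0.4  0.9 -0. ] M [-0.04 -0.03 -0.04] w 0.7010138716553942 0.0
```

View pics/v3.png

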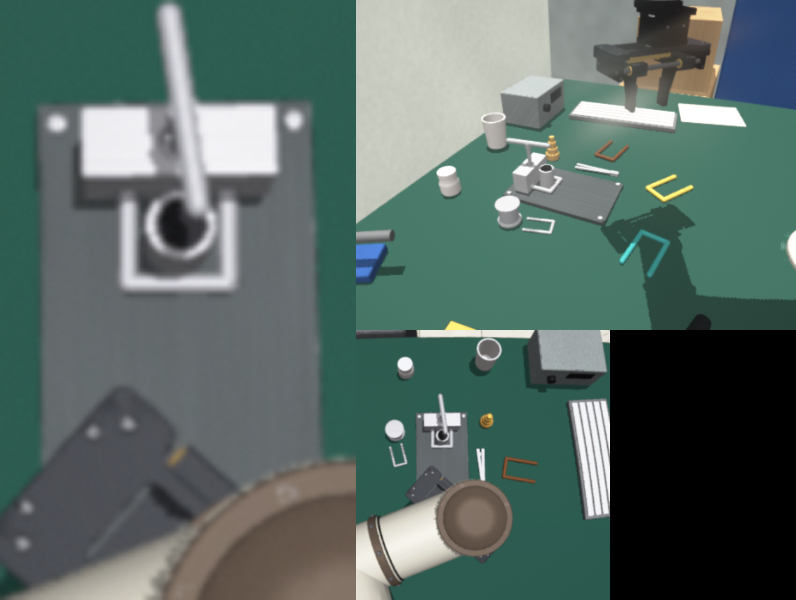

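Top view: the T-bar, from (170,12) to (197,207), is about 82° clockwise, so it is on its stop. The U is square with its cross-bar at (180,283) against the post, and the bystanders look unmoved. Handing in.

```bash
python3 -c "
from station import r
print(r.finish_job())"
```

```text
the job is handed in; nothing more can be done
None
```

The U-bolt is fully home, with both legs through the clamp block and the cross-bar against the post; the T-bar is turned clockwise to its stop and released, and the job was handed in at about 13.5 s.

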